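Start the clamp nut on a bevel jig

TASK

Fit the hex flange nut, flange down, on the leaning stud of the bevel jig: it sits on top of the thread until it is backed off anticlockwise and drops in; then run it down clockwise until its flange sits flat on the clamp bar, and let go. Leave the other things on the bench where they are.

Things in the scene. Friction and masses are not known exactly. Their poses are not given: they have to be found in the camera images.
- nut_center (a point): Centre of the loose aluminium hex flange nut, 25 mm above its underside; it stands flange down. 50 mm high, 0.35 kg: flange 84 mm across, 8 mm thick; above it a hexagon 60 mm across flats. z out of its top; x square to one pair of flats (other pairs 60 and 120 degrees on). In the 39 mm bore two lugs, along +x and -x, 25 mm apart, undersides 36 mm above the nut's.
- clamp_bar: Aluminium bar, 88 x 190 x 12 mm, across a white board on the sloping plywood jig (fixed). Origin on its top face where the fixed steel stud comes out; z is the stud's axis, leaning 30 degrees from vertical to the jig's low side, roughly to the robot; y along the bar, level; x up the slope. Nut home: its centre is 25 mm above the bar.
- stud_tip (a point): Tip of the stud's bare tapered nose, 74 mm above the bar on the axis. Two-start right-hand thread 34 mm across, 24 mm a turn, on a 21 mm core; play in the nut 2 mm all round. The nut must be free to move along the axis as it turns and to drop by its own weight, for instance between fingers 3 mm wider than its flats: held hard it will not follow.
- thread_top (a point): Flat top of the thread, 54 mm above the bar on the axis. Put on, the nut's lugs rest here (nut's centre 43 mm above the bar); two stops, 6 mm high, block it clockwise. Backed off (anticlockwise looking down on the tip) it meets two gaps and drops 12 mm; a stop ends the turn about 0.6 rad past the drop.
- thread_gap (a point): Middle of the gaps' level, on the axis, 42 mm above the bar. The gaps' angle is unknown: put on with its x along the bar's x (either way round), the nut drops after 0.3 to 1.3 rad anticlockwise; at other angles up to half a turn. Then 1.1 to 1.7 rad clockwise brings the flange to the bar; 0.7 rad more is nearly free, then it is tight.
- bush_center (a point): Round bush with a flange, loose, plain aluminium, same height (50 mm) and flange (84 mm) as the nut but with a round body 60 mm across; not needed. The point is at its centre, 25 mm up.
- sanding_block: Loose cork sanding block, 120 x 65 x 34 mm, origin at its underside; a bystander.
- offcut: Loose wood offcut, 80 x 50 x 25 mm, origin at its underside; a bystander.
- glue: Loose white glue bottle, 64 mm across, 180 mm high, standing, origin at its underside; a bystander.
- jar: Loose glass jar with a steel lid, 72 mm across, 90 mm high, origin at its underside; a bystander.
- mallet: Loose hammer, 290 mm long, lying; a bystander.
- push_stick: Loose wooden push stick, 220 mm long, 18 mm thick, lying; a bystander.
There are look-alikes about, which are no part of the job. Leave any blue look-alike of the part that bears nut_center alone.

How it is judged:
On the way:
1. the nut, true on the stud, has dropped into the thread (x of nut_center in the frame of clamp_bar between -0.006 and 0.006 m and y of nut_center in the frame of clamp_bar between -0.006 and 0.006 m and z of nut_center in the frame of clamp_bar below 0.0345 m and angle between the z axis of nut_center and the z axis of clamp_bar, either way round below 0.17 rad), for 0.2 s.
At the end, for the whole second after the job is handed in: The nut is on the stud within 6 mm of its axis, run down until its flange is on the clamp bar (within 2.5 mm) and flat on it (within 3.5 degrees), at rest and let go (x of nut_center in the frame of clamp_bar between -0.006 and 0.006 m and y of nut_center in the frame of clamp_bar between -0.006 and 0.006 m and z of nut_center in the frame of clamp_bar between 0.022 and 0.0275 m and angle between the z axis of nut_center and the z axis of clamp_bar, either way round below 0.06 rad and linear speed of nut below 0.01 m/s and contact force between the fingers and nut below 0.1 N); the robot touches nothing.
It fails at once if another thing on the bench was pushed more than 30 mm (distance of any of bush_center, sanding_block, offcut, glue, jar, mallet, push_stick from where it was at the start of the episode above 0.03 m).
It also fails if it takes over 48 s, if anything falls off the work surface, if the arm or the gripper's body presses on something with over 40 N, if the wrist force passes 120 N, or if a joint passes its speed limit or range.

ROBOT

A 7-joint arm with a two-finger parallel gripper is mounted at the origin on the work surface. World frame = base frame: x ahead of the robot, y to its left, z up, the work surface at z = 0. Lengths are in m, angles in rad, forces in N, time in s.
With the tool pointing down it reaches from about 0.4 to 0.85 m from the base axis. Payload 10.4 kg.
Tool frame: the origin (TCP) lies midway between the tips of the shut fingers; the grasp point (between the pads) lies 19 mm behind it; z points along the fingers, x is the direction in which the jaws open and shut, and the axes are right-handed (so a half turn about z gives the same grasp; the last joint's range is limited). The gripper opens to 85 mm and grips with 20 to 120 N. Pads are 22 mm wide; open, the fingers measure 114 mm over their backs; the gripper's body (76 mm by 85 mm) begins 54 mm behind the grasp point. The pads swing forward as they close: fully open they stand 13 mm farther back than shut.
Start: joints at [-1.29, 0.332, -0.065, 1.46, 0.022, 1.35, -0.088], TCP at [0.187, 0.596, 0.231] pointing down, gripper open.
Joint ranges: [-2.6, 2.6], [-0.5, 2.12], [-1.47, 1.34], [0.16, 2.42], [-1.27, 4.41], [0.06, 2.06], [-2.6, 2.6]. Speed limits (rad/s): [2.22, 2.22, 2.79, 2.79, 3.14, 3.14, 3.14].

INTERFACE

Orientations are given as a unit quaternion [x, y, z, w].
In Python, from workcell import manip, cams gives the robot as it stands.
- The arm moves only by the tool move_arm, never from a script. Its argument "moves" is a list of rows, each a list of 7 numbers: the turn, a rotation vector about the tool's x, y, z in degrees, then the shift along the tool's x, y, z in m, then the finger opening in m, from 0 to 0.0854. A call has 1 to 10 rows; each row is the pose to reach, as a shift and turn from the pose commanded when the call began, along the tool's axes at that moment; what a row does not reach only later rows make up. A row lasts 1/10 s, in which the tool goes at most 50 mm and 8.59 degrees, less where a joint would pass 70% of its speed; a pose out of reach is approached as far as the arm can. A call with a gripper value outside its range is refused whole. The fingers move at their own pace and stop on an object; "grip_force" is the grip in N (left out, the last holds). Time passes only in rows, so rows that repeat a pose let the fingers close. It gives the time, the measured TCP pose, the force and the opening at its end, in the units of the state.
- manip.get_obs(): the state, without advancing time (a new reading comes with each control period).
- cams.camera(name): name is "side" or "top"; returns the picture (420x560x3 uint8, red, green, blue); there is no depth.
- cams.camera_params(name): a dict with "fx", "fy", "cx", "cy" (pixels), "dist_coeffs" ([k1, k2, p1, p2, k3] as OpenCV has them; the pictures are not rectified), "xyz" and "rotation" of the camera in the world. Camera axes: x right, y up, looking along -z (the intrinsics and any distortion apply to the point x, -y, -z); pixel columns grow to the right and rows downward; lengths in m; the calibration is good to about 2 mm. A picture is of the moment at which its call begins. camera_params takes no time and is no camera call.
- manip.hand_in(): hands the job in, once; it reports no verdict.
The state is a dict: "clock": time; "joint_pos": joint angles; "joint_velocities": joint speeds; "tau": joint torques, N m; "position": TCP position; "ee_rot": TCP orientation; "ft_force": force on the tool from outside, world axes, zero at the start; "torque": the same for the moment, N m; "grip_width": opening from 0.0 (shut) to 1.0 (fully open).
Only numpy, scipy, OpenCV 4.12 (cv2) and the standard library are available. Lean on these libraries where they do the work, as an engineer would, in place of code of your own. Each camera call takes 0.05 s, during which the arm holds its last target. There are 200 camera calls.

## Working session

There is one attempt and no reset: what is moved stays moved. The work goes in short steps, Python scripts to look and compute and a tool call to move; the robot and the scene stay as the last step left them, time stands still between calls to the robot, and variables do not carry over. Pictures are saved under pics/ and viewed, about 8 in all and at most 12, crops included, and the job is handed in when it is done.

Besides the shell and the picture viewer there is one more tool, called after "Emit:" by a JSON object that holds its "method" and its "body". move_arm: Moves the arm, as the interface text tells. Its arguments: {"type":"object","properties":{"moves":{"type":"array","items":{"type":"array","items":{"type":"number"}}},"grip_force":{"type":"number"}},"required":["moves"]}

```bash
mkdir -p pics; ls; python3 - <<'E'
from workcell import manip,cams
import cv2,numpy as np
for n in("top","side"):
    im=cams.camera(n); cv2.imwrite(f"pics/{n}0.png",im[:,:,::-1]); print(n,cams.camera_params(n))
print(manip.get_obs())
E
```

```text
pics
top {'fx': 386.8857857052433, 'fy': 386.8857857052433, 'cx': 277.8805239066019, 'cy': 203.12028318718205, 'dist_coeffs': array([-0.09134182,  0.        ,  0.        ,  0.        ,  0.        ]), 'xyz': array([ 0.33078014, -0.00209235,  1.40860332]), 'rotation': array([-0.0565494 ,  0.04629956,  0.71456674, -0.69573909])}
side {'fx': 430.6214978737152, 'fy': 430.6214978737152, 'cx': 286.68092474511053, 'cy': 206.9348039354658, 'dist_coeffs': array([-0.10285821,  0.        ,  0.        ,  0.        ,  0.        ]), 'xyz': array([-0.07559726, -0.68221941,  1.10843945]), 'rotation': array([ 0.34656851, -0.1228224 , -0.31886147,  0.87357443])}
{'clock': 0.1, 'joint_pos': array([-1.28961492,  0.33279174, -0.06468886,  1.46085018,  0.02162868,
        1.34990955, -0.08848891]), 'joint_velocities': array([-0.00052065, -0.00075861,  0.00085829, -0.00134129, -0.00095907,
        0.00107994, -0.00210879]), 'tau': array([ 1.71413936e-03, -6.26737118e+01,  4.93021484e-02, -3.92432606e+01,
        1.62405887e-02,  6.91168636e-03,  1.15316089e-05]), 'position': array([0.186875  , 0.59605721, 0.23060947]), 'ee_rot': array([ 8.05948307e-01,  5.91985580e-01, -4.81165016e-04,  4.08752979e-04]), 'ft_force': array([ 0.06687384,  0.37717507, -0.51646407]), 'torque': array([-0.04368442, -0.01608104, -0.06124244]), 'grip_width': 0.9994556325969871}
```

View pics/top0.png

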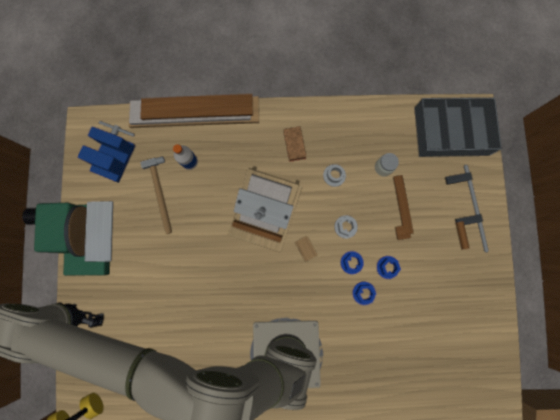

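View pics/side0.png

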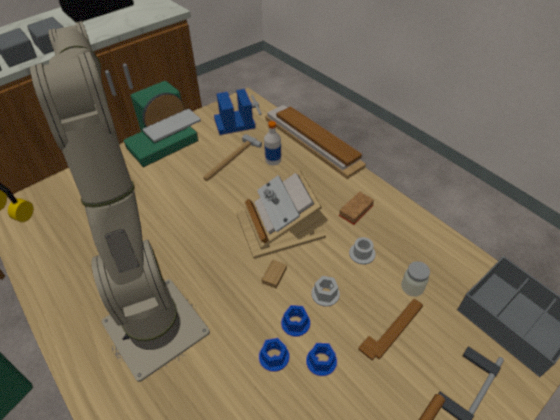

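Top view: nut (silver, hexagon) at about (346,227), bush at (335,175), bar and stud at about (262,210). Side view: nut at (326,291), bush at (363,249), stud at (272,195). Next I'll enlarge these with a composite.

```bash
cat > h.py <<'E'
from workcell import manip,cams
import cv2,numpy as np
from scipy.spatial.transform import Rotation as R
def P(n):
    p=cams.camera_params(n);K=np.array([[p['fx'],0,p['cx']],[0,p['fy'],p['cy']],[0,0,1]])
    q=p['rotation'];Rm=R.from_quat(q).as_matrix()@np.diag([1,-1,-1.])
    return K,p['dist_coeffs'],Rm,p['xyz']
def ray(n,uv):
    K,d,Rm,c=P(n);u=cv2.undistortPoints(np.array([[uv]],float),K,d)[0,0]
    v=Rm@np.array([u[0],u[1],1]);return c,v/np.linalg.norm(v)
def plane(n,uv,z):
    c,v=ray(n,uv);return c+v*(z-c[2])/v[2]
def tri(a,b):
    c1,v1=ray("top",a);c2,v2=ray("side",b)
    s=np.linalg.lstsq(np.c_[v1,-v2],c2-c1,rcond=None)[0]
    p,q=c1+s[0]*v1,c2+s[1]*v2;return (p+q)/2,np.linalg.norm(p-q)
def proj(n,X):
    K,d,Rm,c=P(n);return cv2.projectPoints((np.atleast_2d(X)-c)@Rm,np.zeros(3),np.zeros(3),K,d)[0][:,0]
def crop(im,x,y,w,h,s): return cv2.resize(im[y:y+h,x:x+w],None,fx=s,fy=s,interpolation=cv2.INTER_CUBIC)
E
python3 - <<'E'
from h import *
t=cv2.imread("pics/top0.png");s=cv2.imread("pics/side0.png")
a=np.vstack([np.hstack([crop(t,225,160,80,60,5)[:300,:400],crop(s,235,165,100,75,4)]),np.hstack([crop(t,306,197,80,60,5),crop(s,286,261,80,60,5)])])
cv2.imwrite("pics/c1.png",a);print(a.shape)
for n,uv in(("top",(346,227)),("side",(326,291)),("top",(335,175)),("side",(363,249))):print(n,plane(n,uv,.025))
print(tri((262,210),(272,195)))
E
```

```text
(600, 800, 3)
top [ 0.44063758 -0.22642323  0.025     ]
side [ 0.44252473 -0.23209086  0.025     ]
top [ 0.63189336 -0.19588881  0.025     ]
side [ 0.63832278 -0.19568036  0.025     ]
(array([0.48971019, 0.06755536, 0.16291381]), np.float64(0.006569365020405594))
```

View pics/c1.png

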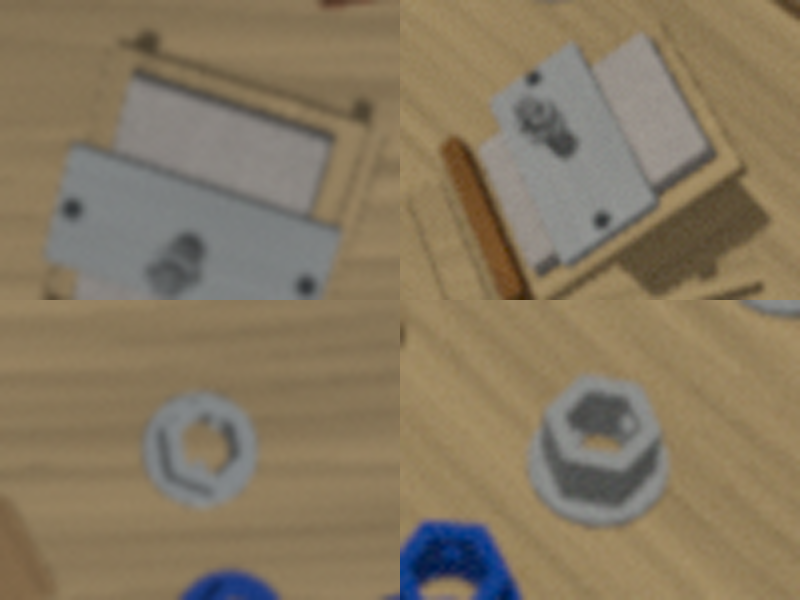

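The crops show the nut with its hexagon, one pair of flats roughly horizontal in the top view, and a lug in the bore. The bar's two dark screw holes are at top crop (72,209) and (305,286), side crop (533,78) and (602,220). The stud leans between them.

```bash
cat > m.py <<'E'
from h import *
t=cv2.imread("pics/top0.png");s=cv2.imread("pics/side0.png")
def dark(im,c,r=5):
    x,y=np.round(c).astype(int);g=cv2.cvtColor(im,6)[y-r:y+r+1,x-r:x+r+1].astype(float)
    w=np.clip(np.median(g)-25-g,0,None);Y,X=np.mgrid[-r:r+1,-r:r+1];return np.array([x+(w*X).sum()/w.sum(),y+(w*Y).sum()/w.sum()])
T=lambda x,y:(x/5+225-.4,y/5+160-.4); S=lambda x,y:((x-400)/4+235-.4,y/4+165-.4)
h=[]
for a,b in(((72,209),(533,78)),((305,286),(602,220))):
    p,e=tri(dark(t,T(*a)),dark(s,S(*b)));h.append(p);print("hole",p.round(4),e.round(4))
for nm,a,b in(("+yhi",(70,145),(575,42)),("-yhi",(340,232),(657,195)),("+ylo",(45,258),(490,98))):
    p,e=tri(T(*a),S(*b));print(nm,p.round(4),e.round(4))
y=h[0]-h[1];print("hole dist",np.linalg.norm(y),"dz",y[2])
y[2]=0;y/=np.linalg.norm(y);u=np.cross(y,[0,0,1]);z=np.cos(np.pi/6)*np.array([0,0,1])-np.sin(np.pi/6)*u;x=np.cross(y,z)
o=(h[0]+h[1])/2;print("o",o,"x",x,"z",z,"psi",np.degrees(np.arctan2(u[1],u[0])))
np.savez("bar.npz",o=o,x=x,y=y,z=z)
for n,im in(("top",t),("side",s)):
    print(n,"proj o,thread_top,tip",proj(n,[o,o+.054*z,o+.074*z]).round(1).tolist())
for n,im,(X,Y) in(("top",t,(346,227)),("side",s,(326,291))):
    hsv=cv2.cvtColor(im,40);m=((hsv[...,1]<60)&(hsv[...,2]>60)).astype(np.uint8)
    k=np.zeros_like(m);k[Y-18:Y+19,X-18:X+19]=1
    c=max(cv2.findContours(m*k,0,1)[0],key=cv2.contourArea);print(n,cv2.boundingRect(c),cv2.minEnclosingCircle(c),plane(n,cv2.minEnclosingCircle(c)[0],.008 if n=="top" else .02))
# overlay prediction
o2=[]
for n,im,(X,Y) in(("top",t,(225,160)),("side",s,(235,160))):
    b=crop(im,X,Y,80 if n=="top" else 80,75,5)
    for p in proj(n,[o,o+.054*z,o+.074*z]+[o+i*.044*x+j*.095*y for i,j in((1,1),(1,-1),(-1,1),(-1,-1))]):
        cv2.circle(b,tuple(int(v) for v in ((p-[X,Y]+.5)*5)),3,(0,0,255),1)
    o2.append(b)
g=np.hstack(o2);cv2.imwrite("pics/c2.png",g)
E
python3 m.py
```

```text
hole [0.5285 0.1446 0.1287] 0.0001
hole [ 0.4731 -0.0114  0.123 ] 0.0015
+yhi [0.5699 0.1427 0.1449] 0.0027
-yhi [ 0.5052 -0.0347  0.1523] 0.0021
+ylo [0.4981 0.1653 0.1092] 0.0002
hole dist 0.1655982102301734 dz 0.005639209766322595
o [0.50083511 0.06657361 0.12584576] x [ 0.81610684 -0.28977512  0.5       ] z [-0.4711795   0.16730175  0.8660254 ] psi -19.548428353660654
top proj o,thread_top,tip [[262.4, 209.0], [258.9, 215.0], [257.5, 217.3]]
side proj o,thread_top,tip [[276.3, 201.6], [267.7, 193.3], [264.3, 190.1]]
top (334, 215, 24, 24) ((345.6446533203125, 226.44654846191406), 11.957257270812988) [ 0.4440354  -0.22798573  0.008     ]
side (311, 276, 29, 30) ((325.4875183105469, 290.6767272949219), 15.347529411315918) [ 0.44453081 -0.22822781  0.02      ]
```

View pics/c2.png

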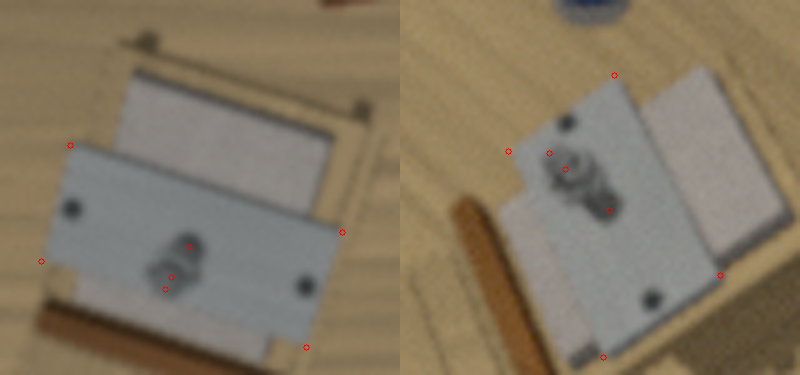

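The predicted axis, tip and bar corners (red) agree with the picture within a few mm. Now I'll work out the nut's angle.

```bash
python3 - <<'E'
from h import *
t=cv2.imread("pics/top0.png");s=cv2.imread("pics/side0.png")
# average a few frames, rectify onto plane z=.05 (hex top), 0.25mm/px, +x up, +y left
c0=np.array([.443,-.228]);N=400;k=.00025
J,I=np.meshgrid(np.arange(N),np.arange(N));X=np.stack([c0[0]+(N/2-I)*k,c0[1]+(N/2-J)*k,np.full(I.shape,.05)],-1).reshape(-1,3)
out=[]
for n in("top","side"):
    im=np.mean([cams.camera(n)[:,:,::-1].astype(float) for _ in range(4)],0).astype(np.uint8)
    p=proj(n,X).reshape(N,N,2).astype(np.float32);out.append(cv2.remap(im,p[...,0],p[...,1],cv2.INTER_CUBIC))
cv2.imwrite("pics/c3.png",np.hstack(out))
E
```

```text
(no output)
```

View pics/c3.png

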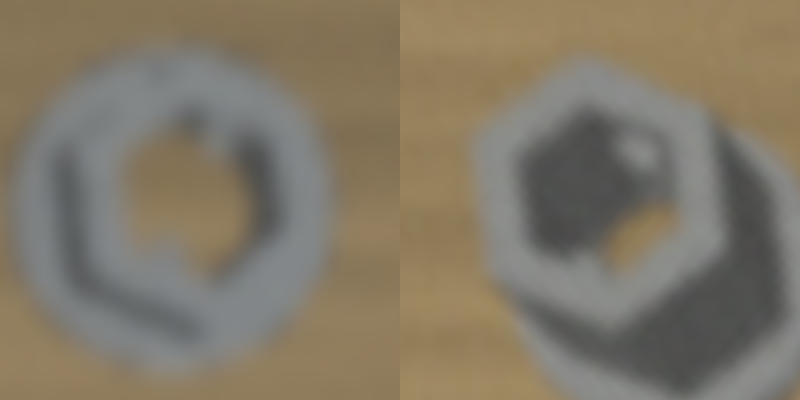

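The rectified hexagon (right half) is centred near (600,190), corners at about 6.5° mod 60, with the lugs on a line about −23.5° in world yaw. That makes nut x ≈ −23.5°, with the nut at about (0.4445, −0.228). Next I'll plan the approach.

```bash
cat >> h.py <<'E'
def Rdown(yaw):
    a=np.radians(yaw);return np.c_[[np.cos(a),np.sin(a),0],[np.sin(a),-np.cos(a),0],[0,0,-1]]
def row(Rt,pt,R0=None,p0=None):
    if R0 is None:
        o=manip.get_obs();R0=R.from_quat(o['ee_rot']).as_matrix();p0=o['position']
    rv=np.degrees(R.from_matrix(R0.T@Rt).as_rotvec());return np.r_[rv.round(2),(R0.T@(np.array(pt)-p0)).round(4)].tolist()
E
python3 - <<'E'
from h import *
print(row(Rdown(25),[.46,.2,.33]))
print(row(Rdown(-23.5),[.4445,-.228,.15],Rdown(25),np.array([.46,.2,.33])))
E
```

```text
[-0.0, -0.0, 47.6, -0.2966, 0.3791, -0.0987]
[0.0, 0.0, 48.5, -0.1949, 0.3813, 0.18]
```

Emit:
{"method": "move_arm", "body": {"moves": [[0, 0, 0, 0, 0, -0.05, 0.085], [0, 0, 0, 0, 0, -0.0987, 0.085], [0, 0, 47.6, -0.2966, 0.3791, -0.0987, 0.085], [0, 0, 47.6, -0.2966, 0.3791, -0.0987, 0.085], [0, 0, 47.6, -0.2966, 0.3791, -0.0987, 0.085], [0, 0, 47.6, -0.2966, 0.3791, -0.0987, 0.085], [0, 0, 47.6, -0.2966, 0.3791, -0.0987, 0.085], [0, 0, 47.6, -0.2966, 0.3791, -0.0987, 0.085], [0, 0, 47.6, -0.2966, 0.3791, -0.0987, 0.085], [0, 0, 47.6, -0.2966, 0.3791, -0.0987, 0.085]]}}

```text
clock: 1.5
position: [0.4146, 0.2651, 0.3304]
ee_rot: [0.976, 0.216, 0.0, -0.0]
ft_force: [1.9, 0.8, 0.0]
grip_width: 0.995
```

```bash
python3 - <<'E'
from h import *
print(row(Rdown(-23.5),[.4445,-.228,.15]),manip.get_obs()['joint_pos'].round(2))
E
```

```text
[-0.05, -0.03, 48.49, -0.1814, 0.4596, 0.1799] [-0.94 -0.01  0.28  1.65  0.    1.5  -0.23]
```

Emit:
{"method": "move_arm", "body": {"moves": [[0, 0, 48.5, -0.18, 0.43, 0, 0.085], [0, 0, 48.5, -0.18, 0.43, 0, 0.085], [0, 0, 48.5, -0.18, 0.43, 0, 0.085], [0, 0, 48.5, -0.18, 0.43, 0, 0.085], [0, 0, 48.5, -0.18, 0.43, 0.15, 0.085], [0, 0, 48.5, -0.18, 0.43, 0.15, 0.085], [0, 0, 48.5, -0.18, 0.43, 0.15, 0.085], [0, 0, 48.5, -0.18, 0.43, 0.15, 0.085], [0, 0, 48.5, -0.18, 0.43, 0.15, 0.085], [0, 0, 48.5, -0.18, 0.43, 0.15, 0.085]]}}

```text
clock: 2.5
position: [0.432, -0.1958, 0.1823]
ee_rot: [0.979, -0.204, 0.001, -0.0]
ft_force: [1.7, 1.1, -0.6]
grip_width: 0.995
```

Emit:
{"method": "move_arm", "body": {"moves": [[0, 0, 0, 0, 0, 0, 0.085], [0, 0, 0, 0, 0, 0, 0.085], [0, 0, 0, 0, 0, 0, 0.085]]}}

```text
clock: 2.8
position: [0.4327, -0.193, 0.1831]
ee_rot: [0.979, -0.203, 0.0, -0.0]
ft_force: [0.7, 0.3, -0.0]
grip_width: 0.995
```

```bash
python3 - <<'E'
from h import *
o=manip.get_obs();print(row(Rdown(-23.5),[.4445,-.228,.1]),o['joint_pos'].round(2),o['position'],o['clock'])
E
```

```text
[-0.04, -0.03, 0.07, 0.0247, 0.0275, 0.0831] [-0.51  0.    0.85  1.95 -0.    1.19 -0.07] [ 0.43272198 -0.19300402  0.18314549] 2.8
```

Emit:
{"method": "move_arm", "body": {"moves": [[0, 0, 0, 0.0247, 0.0275, 0.05, 0.085], [0, 0, 0, 0.0247, 0.0275, 0.09, 0.085], [0, 0, 0, 0.0247, 0.0275, 0.12, 0.085], [0, 0, 0, 0.0247, 0.0275, 0.145, 0.085], [0, 0, 0, 0.0247, 0.0275, 0.165, 0.085], [0, 0, 0, 0.0247, 0.0275, 0.174, 0.085], [0, 0, 0, 0.0247, 0.0275, 0.174, 0.085], [0, 0, 0, 0.0247, 0.0275, 0.174, 0.085]]}}

```text
clock: 3.6
position: [0.4448, -0.2287, 0.0097]
ee_rot: [0.979, -0.203, 0.001, -0.0]
ft_force: [-0.5, 0.6, -0.1]
grip_width: 0.994
```

```bash
python3 - <<'E'
from h import *
out=[]
for n,(X,Y) in(("top",(300,190)),("side",(270,230))):
    im=cams.camera(n)[:,:,::-1];out.append(crop(im,X,Y,80,90,5))
cv2.imwrite("pics/c4.png",np.hstack(out))
o=manip.get_obs();print(o['position'],o['ft_force'],row(Rdown(-23.5),[.4445,-.228,.008]))
E
```

```text
[ 0.4448945  -0.2289709   0.00984592] [-0.14858408 -0.14582239  0.16817093] [-0.05, -0.11, 0.03, -0.0008, -0.0007, 0.0018]
```

View pics/c4.png

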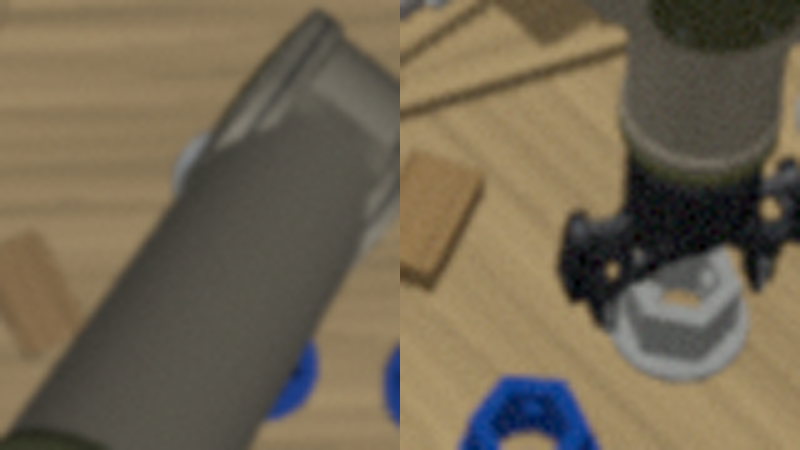

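The fingers straddle the hexagon above the flange, so I'll close on it.

Emit:
{"method": "move_arm", "body": {"moves": [[0, 0, 0, 0, 0, 0, 0.05], [0, 0, 0, 0, 0, 0, 0.05], [0, 0, 0, 0, 0, 0, 0.05], [0, 0, 0, 0, 0, 0, 0.05], [0, 0, 0, 0, 0, 0, 0.05], [0, 0, 0, 0, 0, 0, 0.05]], "grip_force": 50}}

```text
clock: 4.3
position: [0.4445, -0.2291, 0.0095]
ee_rot: [0.979, -0.204, 0.001, -0.0]
ft_force: [-2.2, 0.8, 8.8]
grip_width: 0.696
```

```bash
python3 - <<'E'
from h import *
b=np.load("bar.npz");o,x,y,z=(b[k] for k in"oxyz")
ob=manip.get_obs();print(ob['position'],ob['ft_force'],ob['grip_width']*.0854)
# assume tool x -> bar x, tool z -> -bar z
Rt=np.c_[x,-y,-z]; R0=R.from_quat(ob['ee_rot']).as_matrix();p0=ob['position']
pz=ob['position'][2] # TCP height above nut underside
print("up+mid",row(Rdown(-20),[.42,-.1,.33],R0,p0))
W=o+z*(.018+.06+pz); print("W",W)
print("above stud",row(Rt,W,R0,p0))
E
```

```text
[ 0.44453484 -0.22910599  0.00950799] [-2.15845169  0.76756032  8.84454918] 0.059430528906935946
up+mid [-0.04, -0.06, -3.49, -0.0736, -0.1089, -0.3205]
W [0.45960314 0.08121385 0.2016299 ]
above stud [0.99, 29.93, -3.87, -0.1097, -0.2908, -0.192]
```

```bash
python3 - <<'E'
from h import *
b=np.load("bar.npz");o,x,y,z=(b[k] for k in"oxyz")
ob=manip.get_obs();Rt=np.c_[x,-y,-z]
print(row(Rt,o+z*(.115+.0095)))
E
```

```text
[0.99, 29.93, -3.87, -0.1281, -0.2895, -0.2241]
```

Emit:
{"method": "move_arm", "body": {"moves": [[0, 0, 0, 0, 0, -0.02, 0.05], [0, 0, 0, 0, 0, -0.07, 0.05], [0, 0, 0, 0, 0, -0.12, 0.05], [0, 0, 0, 0, 0, -0.17, 0.05], [0, 0, 0, 0, 0, -0.22, 0.05], [0, 0, 0, 0, 0, -0.25, 0.05], [0, 0, 0, 0, 0, -0.25, 0.05]]}}

```text
clock: 5.0
position: [0.4453, -0.2298, 0.2623]
ee_rot: [0.979, -0.204, 0.003, -0.001]
ft_force: [-0.5, -0.1, -6.0]
grip_width: 0.696
```

```bash
python3 - <<'E'
from h import *
b=np.load("bar.npz");o,x,y,z=(b[k] for k in"oxyz")
ob=manip.get_obs();Rt=np.c_[x,-y,-z];print(ob['position'],ob['grip_width']*.0854)
print(row(Rt,o+z*(.115+.0095)))
E
```

```text
[ 0.44527646 -0.22984871  0.26227698] 0.05946712660387624
[0.89, 29.65, -3.91, -0.1296, -0.2896, 0.0287]
```

Emit:
{"method": "move_arm", "body": {"moves": [[0.9, 29.7, -3.9, -0.13, -0.29, -0.02, 0.05], [0.9, 29.7, -3.9, -0.13, -0.29, -0.02, 0.05], [0.9, 29.7, -3.9, -0.13, -0.29, -0.02, 0.05], [0.9, 29.7, -3.9, -0.13, -0.29, -0.02, 0.05], [0.9, 29.7, -3.9, -0.13, -0.29, -0.02, 0.05], [0.9, 29.7, -3.9, -0.13, -0.29, -0.02, 0.05], [0.9, 29.7, -3.9, -0.1296, -0.2896, 0.0287, 0.05], [0.9, 29.7, -3.9, -0.1296, -0.2896, 0.0287, 0.05], [0.9, 29.7, -3.9, -0.1296, -0.2896, 0.0287, 0.05], [0.9, 29.7, -3.9, -0.1296, -0.2896, 0.0287, 0.05]]}}

```text
clock: 6.0
position: [0.4394, 0.0876, 0.2276]
ee_rot: [0.953, -0.163, 0.251, 0.046]
ft_force: [0.1, -0.6, -4.5]
grip_width: 0.699
```

```bash
cat > st.py <<'E'
from h import *
import sys
b=np.load("bar.npz");o,x,y,z=(b[k] for k in"oxyz")
def st():
    ob=manip.get_obs();B=np.c_[x,y,z];R0=R.from_quat(ob['ee_rot']).as_matrix();Q=B.T@R0
    print("t",round(ob['clock'],2),"tcp in bar mm",(B.T@(ob['position']-o)*1e3).round(1),"yaw",np.degrees(np.arctan2(Q[1,0],Q[0,0])).round(1),"tilt",np.degrees(np.arccos(-Q[2,2])).round(2),"F bar",(B.T@ob['ft_force']).round(1),"M",(B.T@ob['torque']).round(2),"w",round(ob['grip_width']*85.4,1),"q",ob['joint_pos'].round(2))
if __name__=="__main__":st()
E
python3 st.py; python3 - <<'E'
from st import *
Rt=np.c_[x,-y,-z];print(row(Rt,o+z*.1245))
out=[]
for n,(X,Y) in(("top",(222,160)),("side",(235,145))):
    im=np.mean([cams.camera(n)[:,:,::-1].astype(float) for _ in range(3)],0).astype(np.uint8);bb=crop(im,X,Y,80,90,5)
    for p in proj(n,[o+.054*z,o+.074*z]): cv2.circle(bb,tuple(int(v) for v in ((p-[X,Y]+.5)*5)),3,(0,0,255),1)
    out.append(bb)
cv2.imwrite("pics/c5.png",np.hstack(out))
E
```

```text
t 6.0 tcp in bar mm [ -5.3  -0.7 120.5] yaw 0.2 tilt 0.55 F bar [-2.  -0.6 -4. ] M [-0.05  0.92 -0.03] w 59.7 q [-0.51 -0.34 -0.09  2.23  0.46  0.98 -1.15]
[0.27, 0.48, 0.19, 0.0053, -0.0007, -0.004]
```

View pics/c5.png

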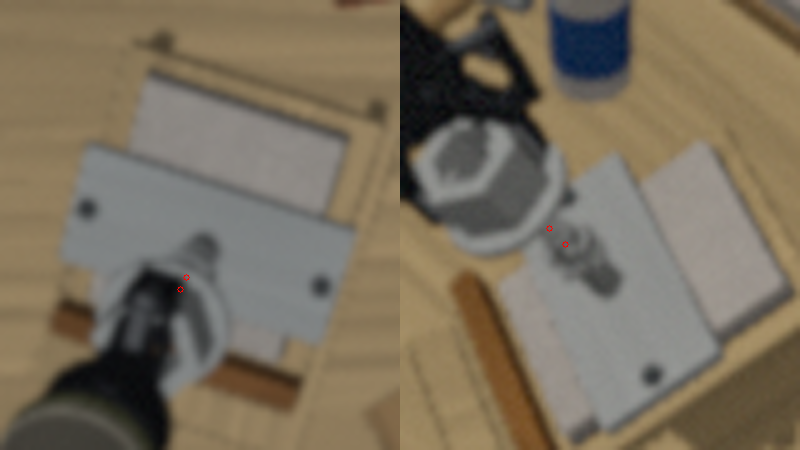

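The nut is gripped, flange towards the stud, just short of the axis; the stud in the side crop runs from (608,280) to about (555,232), close to the predicted marks. I'll let it settle before trimming.

Emit:
{"method": "move_arm", "body": {"moves": [[0, 0, 0, 0, 0, 0, 0.05], [0, 0, 0, 0, 0, 0, 0.05]]}}

```text
clock: 6.5
position: [0.4406, 0.088, 0.2302]
ee_rot: [0.953, -0.164, 0.253, 0.044]
ft_force: [0.0, -0.6, -3.9]
grip_width: 0.697
```

```bash
python3 st.py; python3 - <<'E'
from st import *
print(row(np.c_[x,-y,-z],o+z*.1245))
E
```

```text
t 6.5 tcp in bar mm [ -3.2   0.  122.3] yaw 0.0 tilt 0.3 F bar [-1.7 -0.5 -3.5] M [-0.03  0.95 -0.03] w 59.5 q [-0.51 -0.34 -0.09  2.23  0.47  0.98 -1.15]
[0.1, 0.28, 0.03, 0.0032, 0.0001, -0.0022]
```

Emit:
{"method": "move_arm", "body": {"moves": [[0.1, 0.3, 0, 0.0032, 0, -0.002, 0.05], [0.1, 0.3, 0, 0.0032, 0, -0.002, 0.05], [0.1, 0.3, 0, 0.0032, 0, 0.02, 0.05], [0.1, 0.3, 0, 0.0032, 0, 0.04, 0.05], [0.1, 0.3, 0, 0.0032, 0, 0.052, 0.05], [0.1, 0.3, 0, 0.0032, 0, 0.052, 0.05], [0.1, 0.3, 0, 0.0032, 0, 0.052, 0.05]]}}

```text
clock: 7.2
position: [0.4674, 0.0786, 0.1867]
ee_rot: [0.952, -0.164, 0.255, 0.044]
ft_force: [0.1, 0.3, -4.7]
grip_width: 0.696
```

```bash
python3 st.py; python3 - <<'E'
from st import *
print(row(np.c_[x,-y,-z],o+z*.07))
out=[]
for n,(X,Y) in(("top",(222,160)),("side",(235,145))):
    im=np.mean([cams.camera(n)[:,:,::-1].astype(float) for _ in range(3)],0).astype(np.uint8);bb=crop(im,X,Y,80,90,5)
    for c,col in((o+.0605*z,(0,0,255)),(o+.0685*z,(0,255,0))):
        P8=[c+.042*(np.cos(a)*x+np.sin(a)*y) for a in np.linspace(0,6.28,40)]
        for p in proj(n,P8): cv2.circle(bb,tuple(int(v) for v in ((p-[X,Y]+.5)*5)),1,col,-1)
    out.append(bb)
cv2.imwrite("pics/c6.png",np.hstack(out))
E
```

```text
t 7.2 tcp in bar mm [-0.4  0.1 70.5] yaw 0.1 tilt 0.02 F bar [-2.4  0.3 -4.1] M [0.05 0.98 0.05] w 59.4 q [-0.48 -0.25 -0.06  2.26  0.52  0.85 -1.18]
[0.02, -0.0, 0.06, 0.0004, 0.0001, 0.0005]
```

View pics/c6.png

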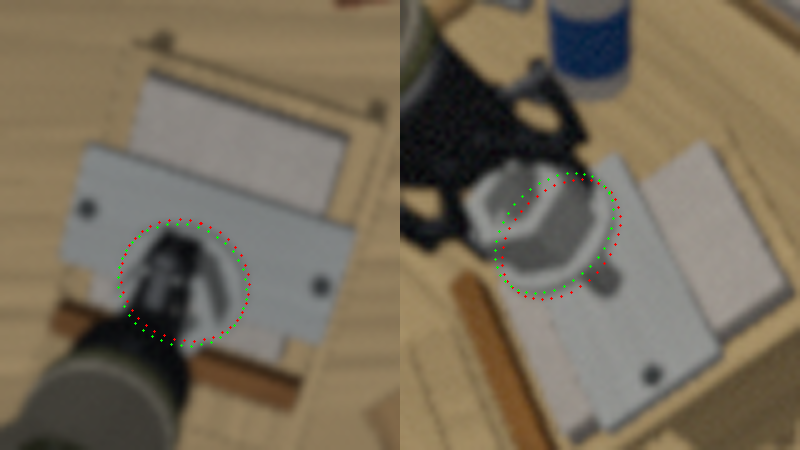

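The predicted flange circle agrees with the nut in the top view. In the side view the real flange looks about 1–2 px nearer the camera's upper left. The stud's lower part shows at (603,278). I'll lower it on, watching the force.

Emit:
{"method": "move_arm", "body": {"moves": [[0, 0, 0, 0.0004, 0, 0.004, 0.05], [0, 0, 0, 0.0004, 0, 0.008, 0.05], [0, 0, 0, 0.0004, 0, 0.012, 0.05], [0, 0, 0, 0.0004, 0, 0.016, 0.05], [0, 0, 0, 0.0004, 0, 0.016, 0.05]]}}

```text
clock: 8.0
position: [0.4752, 0.0754, 0.172]
ee_rot: [0.952, -0.164, 0.255, 0.045]
ft_force: [1.2, -0.2, -4.4]
grip_width: 0.698
```

```bash
python3 st.py
```

```text
t 8.0 tcp in bar mm [-0.4 -0.3 53.6] yaw 0.1 tilt 0.07 F bar [-1.1  0.3 -4.4] M [-0.03  0.97 -0.01] w 59.6 q [-0.47 -0.21 -0.05  2.27  0.54  0.81 -1.19]
```

Emit:
{"method": "move_arm", "body": {"moves": [[0, 0, 0, 0, 0, 0.003, 0.05], [0, 0, 0, 0, 0, 0.006, 0.05], [0, 0, 0, 0, 0, 0.009, 0.05], [0, 0, 0, 0, 0, 0.011, 0.05], [0, 0, 0, 0, 0, 0.011, 0.05]]}}

```text
clock: 8.5
position: [0.4804, 0.0738, 0.1629]
ee_rot: [0.952, -0.164, 0.255, 0.044]
ft_force: [0.3, -0.5, -3.3]
grip_width: 0.693
```

```bash
python3 st.py
```

```text
t 8.5 tcp in bar mm [-0.2 -0.1 42.9] yaw 0.1 tilt 0.03 F bar [-1.2 -0.4 -3.1] M [-0.03  0.99 -0.03] w 59.2 q [-0.47 -0.19 -0.05  2.27  0.55  0.78 -1.2 ]
```

Emit:
{"method": "move_arm", "body": {"moves": [[0, 0, 0, 0, 0, 0.003, 0.05], [0, 0, 0, 0, 0, 0.006, 0.05], [0, 0, 0, 0, 0, 0.009, 0.05], [0, 0, 0, 0, 0, 0.011, 0.05], [0, 0, 0, 0, 0, 0.011, 0.05]]}}

```text
clock: 9.0
position: [0.4856, 0.0719, 0.1533]
ee_rot: [0.952, -0.164, 0.255, 0.044]
ft_force: [-0.6, -0.3, -4.7]
grip_width: 0.695
```

```bash
python3 st.py
```

```text
t 9.0 tcp in bar mm [-0.3 -0.1 31.9] yaw 0.1 tilt 0.04 F bar [-2.8 -0.5 -3.8] M [0.02 1.01 0.04] w 59.4 q [-0.46 -0.17 -0.04  2.27  0.57  0.76 -1.21]
```

Emit:
{"method": "move_arm", "body": {"moves": [[0, 0, 0, 0, 0, 0.0015, 0.05], [0, 0, 0, 0, 0, 0.003, 0.05], [0, 0, 0, 0, 0, 0.003, 0.05]]}}

```text
clock: 9.3
position: [0.487, 0.0715, 0.1509]
ee_rot: [0.952, -0.163, 0.255, 0.044]
ft_force: [-0.2, 0.0, -3.9]
grip_width: 0.696
```

```bash
python3 st.py
```

```text
t 9.3 tcp in bar mm [-0.2  0.  29. ] yaw 0.1 tilt 0.02 F bar [-2.1 -0.  -3.3] M [-0.01  0.97  0.04] w 59.5 q [-0.46 -0.16 -0.04  2.27  0.57  0.75 -1.22]
```

Still free; I'll go on to contact.

Emit:
{"method": "move_arm", "body": {"moves": [[0, 0, 0, 0, 0, 0.001, 0.05], [0, 0, 0, 0, 0, 0.002, 0.05], [0, 0, 0, 0, 0, 0.003, 0.05], [0, 0, 0, 0, 0, 0.003, 0.05]]}}

```text
clock: 9.7
position: [0.4885, 0.071, 0.1484]
ee_rot: [0.952, -0.164, 0.255, 0.044]
ft_force: [0.0, -0.2, -4.6]
grip_width: 0.696
```

```bash
python3 st.py
```

```text
t 9.7 tcp in bar mm [-0.1  0.  26.1] yaw 0.1 tilt 0.02 F bar [-2.2 -0.2 -4. ] M [ 0.03  1.02 -0.02] w 59.5 q [-0.46 -0.15 -0.04  2.27  0.58  0.74 -1.22]
```

Emit:
{"method": "move_arm", "body": {"moves": [[0, 0, 0, 0, 0, 0.001, 0.05], [0, 0, 0, 0, 0, 0.002, 0.05], [0, 0, 0, 0, 0, 0.002, 0.05]]}}

```text
clock: 10.0
position: [0.4892, 0.071, 0.1476]
ee_rot: [0.952, -0.164, 0.255, 0.044]
ft_force: [-16.7, 0.0, 11.8]
grip_width: 0.693
```

```bash
python3 st.py
```

```text
t 10.0 tcp in bar mm [ 0.1  0.3 25. ] yaw 0.1 tilt 0.03 F bar [-7.8 -5.6 18.1] M [-1.08  1.91 -0.11] w 59.2 q [-0.46 -0.15 -0.04  2.27  0.58  0.74 -1.22]
```

Contact at TCP 25 mm (nut on the thread top). I'll back up slightly, open to 63 mm and start backing off; anticlockwise is negative tool z.

Emit:
{"method": "move_arm", "body": {"moves": [[0, 0, 0, 0, 0, -0.001, 0.05], [0, 0, 0, 0, 0, -0.001, 0.063], [0, 0, 0, 0, 0, -0.001, 0.063], [0, 0, 0, 0, 0, -0.001, 0.063], [0, 0, 0, 0, 0, -0.003, 0.063], [0, 0, 0, 0, 0, -0.003, 0.063]], "grip_force": 20}}

```text
clock: 10.6
position: [0.488, 0.0713, 0.1496]
ee_rot: [0.952, -0.163, 0.255, 0.044]
ft_force: [-0.8, -0.1, -1.2]
grip_width: 0.741
```

```bash
python3 - <<'E'
from st import *
st()
im=np.mean([cams.camera("side")[:,:,::-1].astype(float) for _ in range(2)],0).astype(np.uint8);cv2.imwrite("pics/s_a.png",im)
print(row(np.c_[x,-y,-z],o+z*.028))
E
```

```text
t 10.6 tcp in bar mm [ 0.   0.1 27.4] yaw 0.1 tilt 0.02 F bar [-1.2 -0.4 -0.7] M [-0.02  0.65  0.04] w 63.3 q [-0.46 -0.16 -0.04  2.27  0.57  0.74 -1.22]
[-0.0, -0.02, 0.06, -0.0001, 0.0001, -0.0007]
```

Emit:
{"method": "move_arm", "body": {"moves": [[0, 0, -5, 0, 0, 0, 0.063], [0, 0, -10, 0, 0, 0, 0.063], [0, 0, -15, 0, 0, 0, 0.063], [0, 0, -20, 0, 0, 0, 0.063], [0, 0, -25, 0, 0, 0, 0.063], [0, 0, -25, 0, 0, 0, 0.063]]}}

```text
clock: 11.3
position: [0.4878, 0.0711, 0.1492]
ee_rot: [0.965, 0.047, 0.239, 0.099]
ft_force: [-0.6, -0.7, -1.0]
grip_width: 0.738
```

```bash
python3 - <<'E'
from st import *
st()
im=np.mean([cams.camera("side")[:,:,::-1].astype(float) for _ in range(2)],0).astype(np.uint8);cv2.imwrite("pics/s_b.png",im)
E
```

```text
t 11.3 tcp in bar mm [-0.2 -0.  27.1] yaw 25.1 tilt 0.02 F bar [-0.8 -0.9 -0.7] M [-0.13  0.81 -0.01] w 63.0 q [-0.5  -0.16 -0.01  2.28  0.58  0.75 -0.79]
```

Emit:
{"method": "move_arm", "body": {"moves": [[0, 0, -5, 0, 0, 0, 0.063], [0, 0, -10, 0, 0, 0, 0.063], [0, 0, -15, 0, 0, 0, 0.063], [0, 0, -20, 0, 0, 0, 0.063], [0, 0, -20, 0, 0, 0, 0.063]]}}

```text
clock: 11.9
position: [0.4879, 0.071, 0.1493]
ee_rot: [0.942, 0.213, 0.219, 0.138]
ft_force: [-1.4, -1.3, -0.8]
grip_width: 0.74
```

```bash
python3 st.py
```

```text
t 11.9 tcp in bar mm [-0.1 -0.1 27.2] yaw 45.0 tilt 0.03 F bar [-1.2 -1.7 -0.2] M [-0.41  0.7   0.02] w 63.2 q [-0.53 -0.16  0.02  2.28  0.59  0.75 -0.44]
```

Emit:
{"method": "move_arm", "body": {"moves": [[0, 0, -5, 0, 0, 0, 0.063], [0, 0, -10, 0, 0, 0, 0.063], [0, 0, -15, 0, 0, 0, 0.063], [0, 0, -15, 0, 0, 0, 0.063]]}}

```text
clock: 12.3
position: [0.4881, 0.0711, 0.1495]
ee_rot: [0.907, 0.333, 0.199, 0.166]
ft_force: [-1.2, -0.6, -0.5]
grip_width: 0.74
```

```bash
python3 - <<'E'
from st import *
st()
a=cv2.imread("pics/s_a.png");b_=cv2.imread("pics/s_b.png")
im=np.mean([cams.camera("side")[:,:,::-1].astype(float) for _ in range(2)],0).astype(np.uint8);cv2.imwrite("pics/s_c.png",im)
cv2.imwrite("pics/c7.png",np.hstack([crop(i,240,160,66,70,4) for i in(a,b_,im)]))
E
```

```text
t 12.3 tcp in bar mm [ 0.1  0.  27.2] yaw 59.9 tilt 0.02 F bar [-1.1 -1.   0.1] M [-0.21  0.64  0.01] w 63.2 q [-0.55 -0.16  0.04  2.28  0.59  0.75 -0.19]
```

View pics/c7.png

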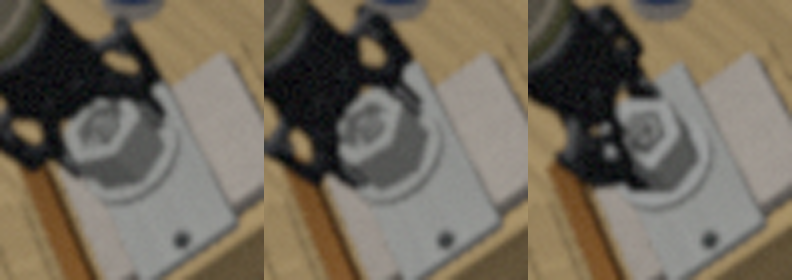

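Panel 3 shows the nut about 2 px further down the axis than panels 1 and 2, which fits a 12 mm drop. I'll confirm by feeling for the stop.

Emit:
{"method": "move_arm", "body": {"moves": [[0, 0, -5, 0, 0, 0, 0.063], [0, 0, -10, 0, 0, 0, 0.063], [0, 0, -10, 0, 0, 0, 0.063]]}}

```text
clock: 12.7
position: [0.488, 0.071, 0.1495]
ee_rot: [0.874, 0.411, 0.184, 0.182]
ft_force: [-1.3, -1.7, 2.2]
grip_width: 0.734
```

```bash
python3 st.py
```

```text
t 12.7 tcp in bar mm [ 0.  -0.1 27.3] yaw 69.9 tilt 0.03 F bar [ 0.5 -2.1  2.3] M [-0.5   0.58  0.  ] w 62.7 q [-0.56 -0.16  0.05  2.28  0.6   0.75 -0.01]
```

Emit:
{"method": "move_arm", "body": {"moves": [[0, 0, -5, 0, 0, 0, 0.063], [0, 0, -10, 0, 0, 0, 0.063], [0, 0, -10, 0, 0, 0, 0.063]]}}

```text
clock: 13.0
position: [0.488, 0.071, 0.1495]
ee_rot: [0.835, 0.485, 0.167, 0.198]
ft_force: [-2.2, -2.6, 2.8]
grip_width: 0.736
```

```bash
python3 st.py
```

```text
t 13.0 tcp in bar mm [ 0.1 -0.2 27.3] yaw 79.9 tilt 0.04 F bar [ 0.4 -3.1  3.1] M [-0.64  0.51  0.02] w 62.8 q [-0.58 -0.16  0.07  2.28  0.6   0.76  0.16]
```

Emit:
{"method": "move_arm", "body": {"moves": [[0, 0, -4, 0, 0, 0, 0.063], [0, 0, -8, 0, 0, 0, 0.063], [0, 0, -8, 0, 0, 0, 0.063]]}}

```text
clock: 13.3
position: [0.4885, 0.0709, 0.15]
ee_rot: [0.8, 0.542, 0.154, 0.209]
ft_force: [-1.5, -3.5, 4.7]
grip_width: 0.738
```

```bash
python3 - <<'E'
from st import *
st()
im=np.mean([cams.camera("side")[:,:,::-1].astype(float) for _ in range(2)],0).astype(np.uint8);cv2.imwrite("pics/s_d.png",im)
# flange lower edge along a line: sample bar->flange profile along projected axis through several offsets
for f in("a","b","c","d"):
    g=cv2.cvtColor(cv2.imread(f"pics/s_{f}.png"),6)
    # profile down the image along axis dir, at side edge of flange
    L=[]
    for k in(-.02,0,.02):
        P0=o+z*.02+(-x*.6-y*.8)*.0+0*x
        d=-y*.8-x*.6; pts=proj("side",[o+d*.042+ (x*.8-y*.6)*k + z*h for h in np.arange(-.01,.05,.002)]).astype(np.float32)
        L.append(cv2.remap(g,pts[None,:,0],pts[None,:,1],1)[0])
    print(f,np.mean(L,0).astype(int).tolist())
E
```

```text
t 13.3 tcp in bar mm [ 0.7 -0.  27.4] yaw 87.8 tilt 0.06 F bar [ 2.2 -3.8  4.1] M [-0.82  0.04 -0.08] w 63.0 q [-0.59 -0.16  0.08  2.28  0.6   0.76  0.29]
a [145, 146, 145, 144, 144, 145, 146, 146, 146, 145, 145, 143, 141, 139, 137, 134, 131, 128, 128, 129, 131, 135, 138, 141, 142, 141, 139, 133, 128, 123]
b [145, 145, 146, 145, 145, 145, 145, 145, 146, 146, 145, 143, 142, 140, 138, 136, 134, 129, 128, 127, 129, 132, 135, 138, 139, 139, 137, 133, 127, 116]
c [145, 145, 146, 146, 145, 144, 142, 141, 138, 135, 131, 130, 129, 129, 131, 135, 139, 143, 146, 147, 147, 144, 140, 135, 126, 116, 105, 96, 87, 77]
d [145, 145, 145, 144, 144, 143, 142, 141, 138, 135, 132, 131, 129, 128, 127, 129, 133, 138, 140, 142, 143, 140, 138, 135, 130, 125, 119, 115, 112, 108]
```

The dark gap under the flange went from about 26 mm to 14 mm between panels b and c, so the nut has dropped 12 mm. Now I'll turn clockwise, following it down by 8 mm.

Emit:
{"method": "move_arm", "body": {"moves": [[0, 0, 3, 0, 0, 0, 0.063], [0, 0, 6, -0.0004, 0, 0.002, 0.063], [0, 0, 11, -0.0004, 0, 0.004, 0.063], [0, 0, 16, -0.0004, 0, 0.006, 0.063], [0, 0, 21, -0.0004, 0, 0.008, 0.063], [0, 0, 26, -0.0004, 0, 0.008, 0.063], [0, 0, 31, -0.0004, 0, 0.008, 0.063], [0, 0, 36, -0.0004, 0, 0.008, 0.063], [0, 0, 41, -0.0004, 0, 0.008, 0.063], [0, 0, 46, -0.0004, 0, 0.008, 0.063]]}}

```text
clock: 14.4
position: [0.4917, 0.0702, 0.1423]
ee_rot: [0.948, 0.185, 0.223, 0.131]
ft_force: [2.3, 0.6, -1.6]
grip_width: 0.739
```

```bash
python3 st.py
```

```text
t 14.4 tcp in bar mm [-0.3  0.4 19.1] yaw 41.7 tilt 0.07 F bar [ 0.9  1.3 -2.4] M [0.25 0.43 0.03] w 63.1 q [-0.52 -0.14  0.02  2.28  0.6   0.73 -0.51]
```

Emit:
{"method": "move_arm", "body": {"moves": [[0, 0, 5, 0, 0, 0, 0.063], [0, 0, 10, 0, 0, 0, 0.063], [0, 0, 15, 0, 0, 0, 0.063], [0, 0, 20, 0, 0, 0, 0.063], [0, 0, 25, 0, 0, 0, 0.063], [0, 0, 25, 0, 0, 0, 0.063]]}}

```text
clock: 15.0
position: [0.4916, 0.0699, 0.1422]
ee_rot: [0.966, -0.023, 0.246, 0.081]
ft_force: [0.4, 0.1, -0.6]
grip_width: 0.734
```

```bash
cat > gap.py <<'E'
from st import *
def gap(f):
    st()
    im=np.mean([cams.camera("side")[:,:,::-1].astype(float) for _ in range(2)],0).astype(np.uint8);cv2.imwrite(f"pics/s_{f}.png",im)
    g=cv2.cvtColor(im,6);L=[]
    for k in(-.02,0,.02):
        d=-y*.8-x*.6; pts=proj("side",[o+d*.042+(x*.8-y*.6)*k+z*h for h in np.arange(-.01,.05,.002)]).astype(np.float32)
        L.append(cv2.remap(g,pts[None,:,0],pts[None,:,1],1)[0])
    print(f,np.mean(L,0).astype(int).tolist())
gap(sys.argv[1])
E
python3 gap.py e
```

```text
t 15.0 tcp in bar mm [-0.4  0.1 19.1] yaw 16.8 tilt 0.03 F bar [ 0.   0.2 -0.7] M [-0.01  0.66 -0.  ] w 62.7 q [-0.49 -0.14 -0.01  2.28  0.59  0.73 -0.94]
e [146, 146, 146, 146, 144, 143, 142, 141, 139, 136, 133, 132, 131, 130, 132, 136, 140, 144, 145, 146, 144, 141, 135, 130, 124, 118, 111, 107, 104, 99]
```

Emit:
{"method": "move_arm", "body": {"moves": [[0, 0, 5, 0, 0, 0, 0.063], [0, 0, 10, 0, 0, 0, 0.063], [0, 0, 15, 0, 0, 0, 0.063], [0, 0, 20, 0, 0, 0, 0.063], [0, 0, 25, 0, 0, 0, 0.063], [0, 0, 30, 0, 0, 0, 0.063], [0, 0, 30, 0, 0, 0, 0.063]]}}

```text
clock: 15.8
position: [0.4913, 0.0698, 0.1421]
ee_rot: [0.927, -0.27, 0.258, 0.015]
ft_force: [-0.4, 1.8, -2.5]
grip_width: 0.74
```

```bash
python3 gap.py f
```

```text
t 15.8 tcp in bar mm [-0.5 -0.2 19.1] yaw -13.0 tilt 0.03 F bar [-2.1  1.6 -1.7] M [0.15 0.98 0.  ] w 63.2 q [-0.45 -0.14 -0.04  2.28  0.58  0.72 -1.45]
f [146, 145, 145, 144, 142, 140, 138, 136, 134, 132, 130, 130, 131, 133, 136, 140, 143, 142, 141, 139, 137, 131, 126, 121, 117, 114, 111, 109, 108, 107]
```

Now descending with the turn (gap about 15 → 11 mm). Continuing.

Emit:
{"method": "move_arm", "body": {"moves": [[0, 0, 5, 0, 0, 0, 0.063], [0, 0, 10, 0, 0, 0, 0.063], [0, 0, 15, 0, 0, 0, 0.063], [0, 0, 20, 0, 0, 0, 0.063], [0, 0, 25, 0, 0, 0.001, 0.063], [0, 0, 30, 0, 0, 0.002, 0.063], [0, 0, 35, 0, 0, 0.002, 0.063], [0, 0, 40, 0, 0, 0.002, 0.063], [0, 0, 40, 0, 0, 0.002, 0.063]]}}

```text
clock: 16.8
position: [0.4929, 0.0698, 0.1412]
ee_rot: [0.779, -0.57, 0.248, -0.075]
ft_force: [-0.2, 2.5, 1.3]
grip_width: 0.742
```

```bash
python3 gap.py g
```

```text
t 16.8 tcp in bar mm [ 0.2  0.4 17.6] yaw -52.9 tilt 0.08 F bar [-0.2  2.3  1.7] M [ 0.49  0.68 -0.04] w 63.3 q [-0.4  -0.13 -0.09  2.27  0.58  0.71 -2.14]
g [145, 145, 145, 144, 143, 142, 140, 138, 134, 132, 129, 130, 130, 132, 135, 138, 141, 142, 142, 142, 141, 138, 135, 132, 129, 126, 125, 125, 125, 124]
```

```bash
python3 - <<'E'
from h import *
cv2.imwrite("pics/c8.png",np.hstack([crop(cv2.imread(f"pics/s_{f}.png"),250,165,56,60,7) for f in"fg"]))
E
```

```text
(no output)
```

View pics/c8.png

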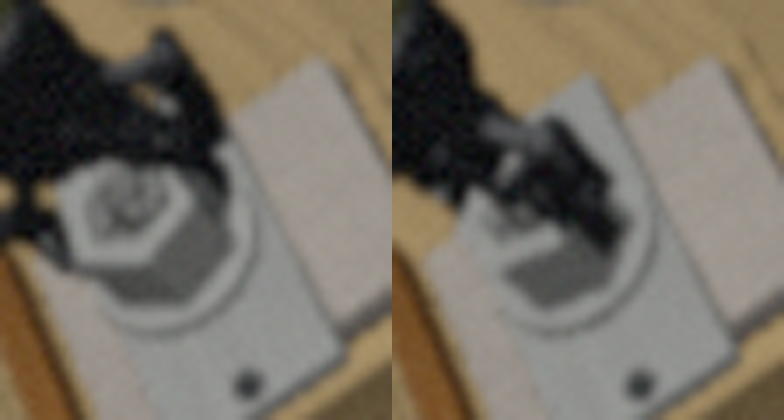

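Panel g shows the nut following the turn, with its rim a little nearer the bar but not clearly home. q7 is near its limit, so I'll ratchet: open, turn back 66°, close to 63 mm and go on.

Emit:
{"method": "move_arm", "body": {"moves": [[0, 0, -4, 0, 0, 0, 0.085], [0, 0, -4, 0, 0, 0, 0.085], [0, 0, -4, 0, 0, 0, 0.085], [0, 0, -12, 0, 0, 0, 0.085], [0, 0, -20, 0, 0, 0, 0.085], [0, 0, -28, 0, 0, 0, 0.085], [0, 0, -36, 0, 0, 0, 0.085], [0, 0, -44, 0, 0, 0, 0.085], [0, 0, -52, 0, 0, 0, 0.085], [0, 0, -60, 0, 0, 0, 0.085]]}}

```text
clock: 17.9
position: [0.4926, 0.069, 0.1407]
ee_rot: [0.96, -0.103, 0.252, 0.06]
ft_force: [-0.4, -0.3, -0.4]
grip_width: 0.991
```

```bash
python3 gap.py h;python3 - <<'E'
from st import *
a=np.radians(15-.0);Rt=np.c_[np.cos(a)*x+np.sin(a)*y,np.sin(a)*x-np.cos(a)*y,-z];print(row(Rt,o+z*.0165))
E
```

```text
t 17.9 tcp in bar mm [-0.  -0.5 17.2] yaw 7.4 tilt 0.02 F bar [-0.4 -0.5 -0.2] M [-0.02  0.52  0.01] w 84.7 q [-0.47 -0.14 -0.02  2.28  0.59  0.72 -1.1 ]
h [146, 145, 144, 144, 143, 141, 139, 136, 134, 131, 130, 130, 131, 134, 139, 141, 144, 144, 142, 141, 138, 134, 130, 125, 120, 115, 110, 107, 104, 101]
[0.02, -0.0, -7.83, 0.0001, -0.0004, 0.0007]
```

Emit:
{"method": "move_arm", "body": {"moves": [[0, 0, -6, 0, -0.0004, 0, 0.085], [0, 0, -6, 0, -0.0004, 0, 0.063], [0, 0, -6, 0, -0.0004, 0, 0.063], [0, 0, -6, 0, -0.0004, 0, 0.063], [0, 0, -6, 0, -0.0004, 0, 0.063], [0, 0, -1, 0, -0.0004, 0, 0.063], [0, 0, 4, 0, -0.0004, 0, 0.063], [0, 0, 9, 0, -0.0004, 0, 0.063], [0, 0, 14, 0, -0.0004, 0, 0.063], [0, 0, 14, 0, -0.0004, 0, 0.063]]}}

```text
clock: 19.0
position: [0.4925, 0.0696, 0.1406]
ee_rot: [0.94, -0.222, 0.257, 0.028]
ft_force: [-0.4, 0.7, -1.2]
grip_width: 0.737
```

```bash
python3 st.py
```

```text
t 19.0 tcp in bar mm [-0.4  0.1 17.2] yaw -7.1 tilt 0.01 F bar [-1.1  0.6 -0.7] M [ 0.17  0.75 -0.03] w 63.0 q [-0.46 -0.13 -0.04  2.28  0.59  0.72 -1.35]
```

Emit:
{"method": "move_arm", "body": {"moves": [[0, 0, 4, 0, 0, 0, 0.063], [0, 0, 8, 0, 0, 0, 0.063], [0, 0, 12, 0, 0, 0, 0.063], [0, 0, 16, 0, 0, 0, 0.063], [0, 0, 20, 0, 0, 0, 0.063], [0, 0, 20, 0, 0, 0, 0.063]]}}

```text
clock: 19.6
position: [0.4931, 0.0697, 0.141]
ee_rot: [0.888, -0.381, 0.259, -0.017]
ft_force: [4.4, -0.2, -1.8]
grip_width: 0.739
```

```bash
python3 gap.py i
```

```text
t 19.6 tcp in bar mm [ 0.3  0.4 17.3] yaw -26.9 tilt 0.06 F bar [ 2.7  1.3 -3.7] M [0.32 0.   0.07] w 63.1 q [-0.43 -0.13 -0.06  2.27  0.59  0.72 -1.7 ]
i [145, 145, 145, 145, 144, 142, 141, 139, 136, 134, 131, 130, 129, 130, 133, 137, 141, 142, 141, 140, 138, 135, 131, 128, 126, 123, 120, 118, 116, 114]
```

The readings from this edge don't change from f on; it is too sensitive to sideways play to judge height. I'll turn on until it feels tight, then check another way.

Emit:
{"method": "move_arm", "body": {"moves": [[0, 0, 4, 0, 0, 0, 0.063], [0, 0, 8, 0, 0, 0, 0.063], [0, 0, 12, 0, 0, 0, 0.063], [0, 0, 12, 0, 0, 0, 0.063]]}}

```text
clock: 20.1
position: [0.4933, 0.0694, 0.1414]
ee_rot: [0.843, -0.471, 0.256, -0.043]
ft_force: [3.9, -2.4, 2.4]
grip_width: 0.737
```

```bash
python3 st.py
```

```text
t 20.1 tcp in bar mm [ 0.8  0.2 17.5] yaw -38.8 tilt 0.11 F bar [ 5.1 -0.9 -0.2] M [-0.37 -0.76  0.84] w 63.0 q [-0.42 -0.13 -0.08  2.27  0.58  0.72 -1.9 ]
```

Emit:
{"method": "move_arm", "body": {"moves": [[0, 0, 4, 0, 0, 0, 0.063], [0, 0, 8, 0, 0, 0, 0.063], [0, 0, 12, 0, 0, 0, 0.063], [0, 0, 12, 0, 0, 0, 0.063]]}}

```text
clock: 20.5
position: [0.4926, 0.0686, 0.1412]
ee_rot: [0.79, -0.556, 0.25, -0.068]
ft_force: [-3.3, -5.6, 9.6]
grip_width: 0.739
```

```bash
python3 st.py
```

```text
t 20.5 tcp in bar mm [ 0.4 -0.8 17.5] yaw -50.7 tilt 0.16 F bar [ 3.7 -6.4  8.9] M [-1.57 -0.15  1.98] w 63.1 q [-0.4  -0.13 -0.09  2.27  0.58  0.72 -2.11]
```

Torque rises to 2 N m: tight. I'll relax, open, withdraw along the axis and look.

Emit:
{"method": "move_arm", "body": {"moves": [[0, 0, -6, 0, 0, 0, 0.063], [0, 0, -11, 0, 0, 0, 0.085], [0, 0, -11, 0, 0, 0, 0.085], [0, 0, -11, 0, 0, 0, 0.085], [0, 0, -11, 0, 0, 0, 0.085], [0, 0, -11, 0, 0, -0.01, 0.085], [0, 0, -11, 0, 0, -0.03, 0.085], [0, 0, -11, 0, 0, -0.06, 0.085], [0, 0, -11, 0, 0, -0.1, 0.085], [0, 0, -11, 0, 0, -0.14, 0.085]]}}

```text
clock: 21.5
position: [0.4252, 0.0932, 0.2635]
ee_rot: [0.839, -0.479, 0.254, -0.046]
ft_force: [1.5, 1.1, -0.1]
grip_width: 0.998
```

Emit:
{"method": "move_arm", "body": {"moves": [[0, 0, 0, 0, 0, -0.02, 0.085], [0, 0, 0, 0, 0, -0.02, 0.085], [0, 0, 0, 0, 0, -0.02, 0.085]]}}

```text
clock: 21.8
position: [0.4171, 0.0964, 0.2794]
ee_rot: [0.839, -0.479, 0.255, -0.046]
ft_force: [-0.1, 0.1, -0.3]
grip_width: 0.993
```

```bash
python3 - <<'E'
from st import *
st();out=[]
for n,(X,Y) in(("top",(235,185)),("side",(248,170))):
    im=np.mean([cams.camera(n)[:,:,::-1].astype(float) for _ in range(4)],0).astype(np.uint8);cv2.imwrite(f"pics/fin_{n}.png",im);bb=crop(im,X,Y,50,55,8)
    for r,h,col in((.042,.008,(0,0,255)),(.0346,.05,(0,255,0))):
        for p in proj(n,[o+h*z+r*(np.cos(a)*x+np.sin(a)*y) for a in np.linspace(0,6.28,40)]): cv2.circle(bb,tuple(int(v) for v in ((p-[X,Y]+.5)*8)),1,col,-1)
    out.append(bb)
cv2.imwrite("pics/c9.png",np.hstack(out))
E
```

```text
t 21.8 tcp in bar mm [-2.000e-01  1.000e-01  1.774e+02] yaw -40.0 tilt 0.05 F bar [-0.2  0.1 -0.2] M [-0.03  0.55  0.  ] w 84.8 q [-0.49 -0.42 -0.15  2.18  0.41  1.11 -1.81]
```

View pics/c9.png

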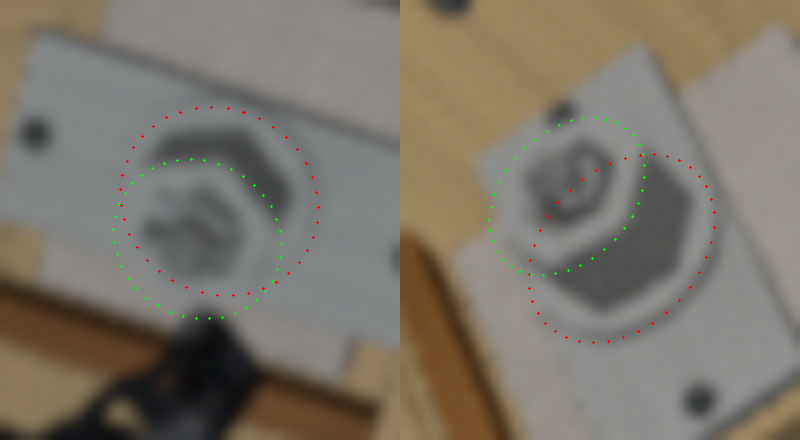

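The final crop shows the nut on the stud, with the stud end in the bore at (570,180). The flange and hexagon outlines match the home prediction within about 1 px in both views, and the gripper is clear. Tightness came 105–140° after the drop, against 103–137° expected. Handing in.

```bash
python3 - <<'E'
from h import *
for n in("top","side"):
    d=np.abs(cv2.imread(f"pics/fin_{n}.png").astype(int)-cams.camera(n)[:,:,::-1]).max(2)
    a=cv2.imread(f"pics/{n}0.png");print(n,"px changed",(d>40).sum())
print(manip.hand_in())
E
```

```text
top px changed 0
side px changed 0
the job is handed in; nothing more can be done
None
```

I fitted the nut on the leaning stud and backed it off until it dropped in. Then I ran it down clockwise with one 60° re-grip until it went tight, let go and handed in at about 22 s.

**What supports it**
- **Drop:** the side view showed the flange falling about 12 mm, as it should.
- **Tight:** the turning torque rose to about 2 N m, 105–140° clockwise of the drop. Home plus the nearly free turn should take 103–137°.
- **Home:** after I withdrew, the flange and hexagon outlines matched the home position to about 1 px in both views.
- **At rest:** nothing moved between the last pictures, and the force reading was about zero with the gripper clear.

**What was less certain**
- **Seating height:** a rough edge reading in the side view, taken before the final tightening, put the flange 2–4 mm above the bar. It is very sensitive to sideways play, so I trusted the torque and turn angle instead. I have no separate measurement of height or flatness to within 2.5 mm.
- **Contact with the thread top:** this came about 2 mm lower than my camera-based estimate.
- **Other things on the bench:** I did not measure whether they had moved. No unexpected contact force showed in the readings I took.

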